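# Latch the mould in its fixture and hold it pressed shut

## Task

First swing the latch arm of the bench fixture fully closed, so that it rests in its catch across the foot of the lower mould half. Then set the loose upper mould half onto the two dowels of the lower half, rounded nose above rounded nose, and press it down against the spring pins until the two halves meet. Finish while still holding the halves pressed together, without letting go, and leave the punch, cap nut and spacer ring undisturbed.

Things in the scene. Friction and masses are not known exactly. Their poses are not given: they have to be found in the camera images.
- fixture: fixed dark steel base plate 116 (x) x 208 (y) x 12 mm with a low nest of steel strips (top 25 mm above the bench) in which the lower mould half stands. Origin: on the bench, under the middle of the nest; z up, y along the mould towards the latch. The catch, a C-shaped steel keeper open towards +y, is at x = -35, y = +89 mm, its top 40 mm above the bench
- latch_pivot (a point): point on the latch's vertical hinge axis, 65 mm above the bench (the height of latch_knob); at x = +42, y = +89 mm of the fixture
- latch_knob (a point): on the latch's upright steel knob, 14 mm diameter, 33 to 78 mm above the bench; this point is 65 mm up and 104 mm from the hinge axis. The knob stands near the end of the latch arm, a flat steel bar 122 x 16 x 8 mm with its underside 25.5 mm above the bench, which swings level. Pinch or push the knob with fingertips more than 42 mm up
- latch (a joint): latch angle in rad: 0 = closed, the arm pointing along the fixture's -x, across the foot and in the catch (a stop); opens clockwise seen from above, to 1.5 (the arm towards +y); starts at 0.5 to 1.0; 0.06 N m friction (about 0.6 N at the knob), stays where it is left
- lower_half: aluminium lower mould half, 1.2 kg, loose in the nest with 1.5 mm play: block 66 (x) x 128 (y) x 30 mm, flat top 42 mm above the bench, a nose 48 mm wide with rounded corners projecting 20 mm beyond the -y end, a foot 12 mm thick projecting 38 mm beyond the +y end. Origin: middle of the block's underside, 12 mm above the bench; axes as the fixture's
- upper_half: loose aluminium upper mould half, about 0.45 kg, flat on the bench at the left: plate 66 (x) x 128 (y) x 14 mm, like nose 20 mm beyond its -y end; grip block on top, centred, 46 (x) x 40 (y) mm, 14 to 40 mm above the underside. Origin: middle of the underside. Through holes 14 mm at y = -50, 10 mm at y = +50 mm. Fitted: same axes as lower_half, origin 30 mm above its origin
- punch: bystander: grey steel punch, 34 mm diameter, 75 mm tall, standing beyond the fixture; origin at the middle of its underside
- cap_nut: bystander: domed cap nut 26 x 26 x 28 mm at the left; origin at the middle of its underside
- spacer: bystander: spacer ring 48 mm diameter, 12 mm high, near the robot; origin at the middle of its underside
- big_dowel (a point): tip of the fixed steel dowel at the nose end (y = -50 mm of lower_half): diameter 12 mm, 22 mm above the flat top, its upper 8 mm tapered to 4 mm
- small_dowel (a point): tip of the fixed steel dowel at the foot end (y = +50 mm of lower_half): diameter 8 mm, 22 mm above the flat top, its upper 8 mm tapered to 3 mm
- spring_pins (a joint): how far (m) the two 10 mm spring pins in the top of lower_half, between the dowels, are pushed in: 0 = standing 6 mm above the top, 0.006 = flush, the halves meet. They carry the resting upper half; flush takes about 12 N, its weight (about 4.5 N) included, so push down with about 10 to 20 N (the dowels rub a little)
- big_hole (a point): centre of the upper mouth of the 14 mm through hole near the nose of upper_half, 14 mm above its underside; the big dowel goes through it
- pegboard: fixed yellow perforated board upright across the bench between the robot and the work: 0.67 m long, top 0.45 m above the bench. Its face is 0.29 m from the base axis at nearest (about 30 degrees left of +x); it runs from about x 0.53, y -0.30 to x 0.18, y +0.28. The arm reaches over it: keep clear of its top edge and the two hooks (50 mm long, 0.25 and 0.38 m up) on the work side. Origin: its foot
Not all that is in view belongs to the job. What is shaped like the upper_half but green is not meant.

How it is judged:
By the outcome, as a careful person would: the job done as asked, in the order asked, and still so for the second after the job is handed in, while the arm keeps its last pose, push and grip.
It also fails if it takes over 67 s, if anything falls off the work surface, if the arm or the gripper's body presses on something with over 40 N, if the wrist force passes 120 N, or if a joint passes its speed limit or range.

## Robot

A 7-joint arm with a two-finger parallel gripper is mounted at the origin on a cart in front of the work surface, level with it; the furniture and walls round the work are solid. World frame = base frame: x ahead of the robot, y to its left, z up, the work surface at z = 0. Lengths are in m, angles in rad, forces in N, time in s.
With the tool pointing down it reaches from about 0.425 to 0.825 m from the base axis. Payload 3.6 kg.
Tool frame: the origin (TCP) lies midway between the tips of the shut fingers; the grasp point (between the pads) lies 19 mm behind it; z points along the fingers, y is the direction in which the jaws open and shut (so a half turn about z gives the same grasp; the last joint's range is limited). The gripper opens to 93 mm and grips with 3 to 60 N. Pads are 15 mm wide; open, the fingers measure 128 mm over their backs; the gripper's body (75 mm by 188 mm) begins 65 mm behind the grasp point.
Start: joints at [-1.137, 0.615, -0.013, 1.423, 0.008, 1.103, -0.04], TCP at [0.288, 0.582, 0.197] pointing down, gripper open.
Joint ranges: [-3.12, 3.12], [-0.3, 2.06], [-1.34, 1.32], [0.26, 2.42], [-1.36, 4.5], [0.01, 1.98], [-2.84, 2.84]. Speed limits (rad/s): [2.79, 2.79, 3.14, 3.14, 3.14, 3.14, 3.14].

## Interface

Orientations are given as a unit quaternion [w, x, y, z].
In Python, from bench import status, cams, bot gives the robot as it stands. The module is installed in compiled form; this text tells all that it offers.
- The arm moves only by the tool jog_arm, never from a script. Its argument "rows" is a list of rows, each an object of numbers: "wx", "wy", "wz": the turn, a rotation vector about the tool's x, y, z as a fraction of full scale; "dx", "dy", "dz": the shift along the tool's x, y, z as a fraction of full scale; "claw": the gripper's target within -1 to 1 (fully open at 1, half-way at 0, shut at -1). A call has exactly 8 rows; each row shifts and turns the commanded pose from where the row before left it, along the tool's axes as they then stand; what a row does not reach is not made up. Full scale, the value 1, is 1 m for a shift and pi rad for a turn. A row lasts 1/12 s, in which the tool goes at most 41.7 mm and 7.16 degrees, less where a joint would pass 70% of its speed; a pose out of reach is approached as far as the arm can. A call with a number of a shift or a turn outside -1 to 1 is refused whole. A call with a gripper value outside its range is refused whole. The fingers move at their own pace and stop on an object; "newtons" is the grip in N (left out, the last holds). Time passes only in rows, so rows that do not move let the fingers close, or fill a call up. It gives the time, the measured TCP pose, the force and the opening at its end, in the units of the state.
- status.get_obs(): the state, without advancing time (a new reading comes with each control period).
- cams.read_camera(name): name is "scene" or "top"; returns the picture (384x512x3 uint8, red, green, blue); there is no depth.
- cams.get_calibration(name): a dict with "fov_y" (degrees; the focal length in pixels is half the picture's height over the tangent of half this angle, whatever the lens; pixels are square), "cx", "cy" (the principal point, pixels), "R" (3x3) and "t" (3): a world point X has camera coordinates R X + t. Camera axes: x right, y down, z forward; pixel columns grow to the right and rows downward; lengths in m; the calibration is good to about 2 mm. A picture is of the moment at which its call begins. get_calibration takes no time and is no camera call.
- bot.job_done(): hands the job in, once; it reports no verdict.
Trained networks look in the newest picture that a camera, given by its name, has taken for a name from the list of things; names that differ only in an ending like _2 or _b are one class to them, and where a whole thing is asked for, a point or a joint stands for the part that bears it (a point fixed in the world has none). Each returns a list of dicts, best first, with "p" (0 to 1); they miss things now and then, are a little off and sometimes report something else, mostly with a low value. They report only what shows in the picture. A call takes as long as a camera call. They do not tell look-alikes from the thing itself.
- cams.masks_of(camera, target): "pixels" (384x512 bool, what is visible of it) and "bbox" ([left, top, right, bottom] in pixels, round what is visible of it).
The state is a dict: "clock": time; "qpos": joint angles; "qd": joint speeds; "effort": joint torques, N m; "tool_pos": TCP position; "tool_rot": TCP orientation; "ft_force": force on the tool from outside, world axes, zero at the start; "torque": the same for the moment, N m; "finger_gap": finger opening in m.
Only numpy, scipy, OpenCV 4.12 (cv2) and the standard library are available. Lean on these libraries where they do the work, as an engineer would, in place of code of your own. Each camera call takes 0.05 s, during which the arm holds its last target. There are 200 camera calls.

## Working session

There is one attempt and no reset: what is moved stays moved. The work goes in short steps, Python scripts to look and compute and a tool call to move; the robot and the scene stay as the last step left them, time stands still between calls to the robot, and variables do not carry over. Pictures are saved under pics/ and viewed, about 8 in all and at most 12, crops included, and the job is handed in when it is done.

Besides the shell and the picture viewer there is one more tool, called after "Call:" as a command line: name --argument value ..., lists and objects as JSON in quotes. jog_arm: Moves the arm, as the interface text tells. Its arguments: {"type":"object","properties":{"rows":{"type":"array","items":{"type":"object","properties":{"wx":{"type":"number"},"wy":{"type":"number"},"wz":{"type":"number"},"dx":{"type":"number"},"dy":{"type":"number"},"dz":{"type":"number"},"claw":{"type":"number"}}}},"newtons":{"type":"number"}},"required":["rows"]}

```bash
mkdir -p pics; cat > h.py <<'E'
import numpy as np, cv2
from bench import status, cams, bot
def cal(n):
    c=cams.get_calibration(n); f=192/np.tan(np.radians(c["fov_y"])/2)
    return f,c["cx"],c["cy"],np.array(c["R"]),np.array(c["t"])
def proj(n,X):
    f,cx,cy,R,t=cal(n); p=np.atleast_2d(X)@R.T+t
    return np.c_[f*p[:,0]/p[:,2]+cx,f*p[:,1]/p[:,2]+cy]
def unproj(n,uv,z):
    f,cx,cy,R,t=cal(n); uv=np.atleast_2d(uv).astype(float)
    d=np.c_[(uv[:,0]-cx)/f,(uv[:,1]-cy)/f,np.ones(len(uv))]@R
    o=-R.T@t; s=(z-o[2])/d[:,2]; return o+d*s[:,None]
def crop(im,box,k,fn):
    l,t,r,b=box; cv2.imwrite(fn,cv2.resize(im[t:b,l:r,::-1],None,fx=k,fy=k,interpolation=cv2.INTER_CUBIC))
E
python3 - <<'E'
from h import *
np.set_printoptions(precision=4,suppress=True)
ims=[]
for n in("scene","top"):
    im=cams.read_camera(n); np.save(n+"0.npy",im); crop(im,(0,0,512,384),1.5,f"pics/{n}0.png")
    f,cx,cy,R,t=cal(n); print(n,f,cx,cy,"pos",-R.T@t,"fwd",R[2])
    for k in("fixture","latch_knob","lower_half","upper_half","punch","cap_nut","spacer","big_dowel","big_hole"):
        print(k,[(round(d["p"],2),d["bbox"],int(d["pixels"].sum())) for d in cams.masks_of(n,k)[:3]])
print(status.get_obs())
E
```

```text
scene 483.65601670707537 256.7995967908841 203.06929081822244 pos [1.014  0.677  0.8767] fwd [-0.4253 -0.5454 -0.7223]
fixture [(0.72, [202.4, 196.0, 310.7, 250.6], 1766)]
latch_knob [(0.88, [258.2, 223.5, 311.7, 239.4], 482)]
lower_half [(0.73, [212.7, 187.8, 287.7, 233.0], 1730), (0.27, [199.0, 200.6, 315.3, 251.5], 1715)]
upper_half [(0.94, [317.1, 235.3, 388.1, 281.2], 1769), (0.87, [144.8, 159.7, 189.4, 202.4], 1143)]
punch [(0.72, [319.5, 233.6, 385.6, 280.0], 1763), (0.66, [137.4, 196.6, 154.7, 220.0], 291)]
cap_nut [(0.45, [306.3, 300.9, 319.1, 315.0], 153)]
spacer [(0.72, [307.4, 205.7, 327.5, 224.7], 213)]
big_dowel [(0.88, [213.5, 189.0, 280.6, 234.9], 1789)]
big_hole [(0.71, [144.8, 157.0, 185.1, 203.1], 1166), (0.61, [317.2, 233.0, 388.4, 282.3], 1788)]
top 378.1770177710648 256.34785297934803 187.55705924247695 pos [0.4138 0.0607 0.927 ] fwd [ 0.1439  0.0046 -0.9896]
fixture [(0.97, [199.3, 158.9, 312.0, 217.6], 2105)]
latch_knob [(0.56, [198.6, 172.9, 237.4, 217.7], 335)]
lower_half [(0.93, [229.7, 169.5, 307.6, 208.3], 1972)]
upper_half [(0.79, [139.0, 219.3, 205.3, 2
[... 206 characters left out ...]
7), (0.15, [198.4, 159.5, 314.0, 219.1], 2495)]
big_dowel [(0.71, [228.9, 166.8, 306.1, 205.7], 2005)]
big_hole [(0.94, [137.3, 219.8, 200.2, 257.1], 1730), (0.55, [340.6, 125.8, 392.8, 188.0], 1563)]
{'clock': 1.0, 'qpos': array([-1.1375,  0.6149, -0.0126,  1.4234,  0.0081,  1.1034, -0.0404]), 'qd': array([-0.0006,  0.0021,  0.0006, -0.0001,  0.0005, -0.0002, -0.0023]), 'effort': array([ -0.0004, -45.8835,   0.209 , -16.6033,  -0.0611,   0.0133,
         0.    ]), 'tool_pos': array([0.2884, 0.5825, 0.1972]), 'tool_rot': array([-0.    ,  0.2279,  0.9737, -0.    ]), 'ft_force': array([-0.4985,  0.4783, -0.5086]), 'torque': array([-0.0135,  0.0271, -0.0005]), 'finger_gap': 0.09302406275376428}
```

View pics/scene0.png

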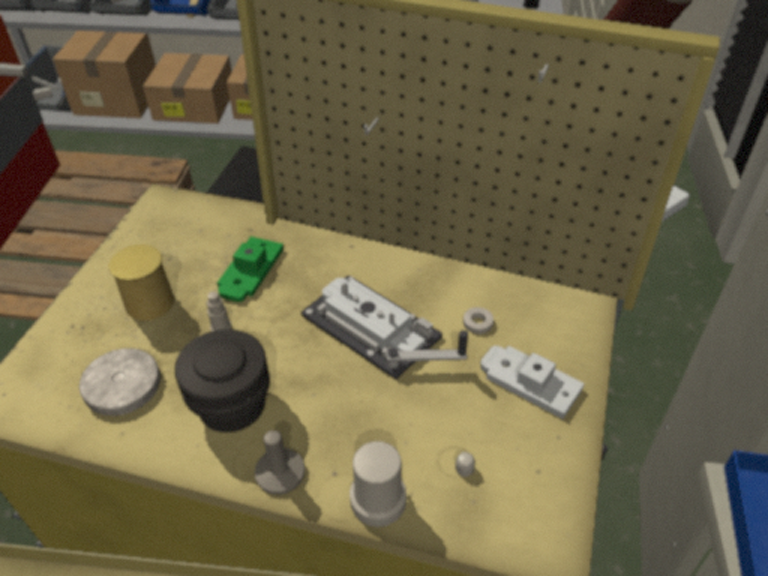

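View pics/top0.png

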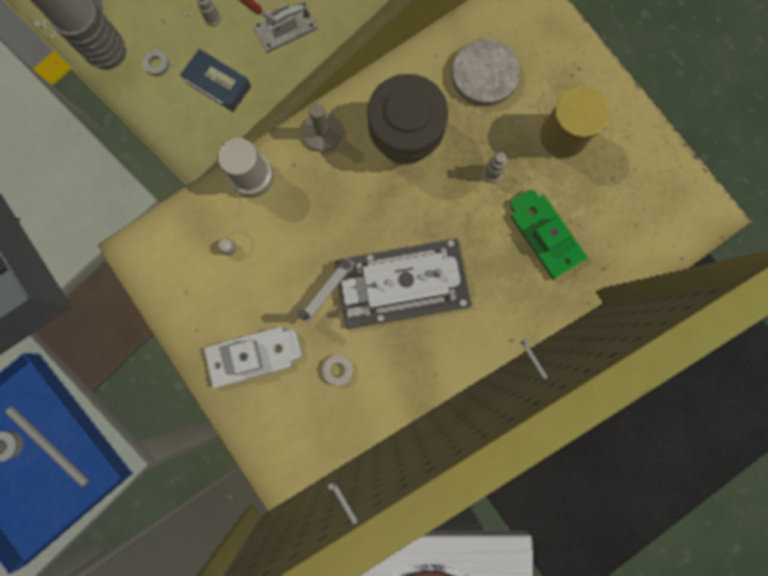

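The grey upper half is at scene (355,258) / top (168,238), nose to the right in the top view. The look-alike is the green one at scene (167,179) / top (365,156), which I reject on colour. The fixture is at top (268,188), with the latch arm half open and its knob at top (203,209). The punch is at top (331,111), the cap nut at top (151,164) and the spacer at top (225,247). Next I fit models to the silhouettes.

```bash
cat > fit.py <<'E'
from h import *
from scipy.optimize import minimize
def box(x0,x1,y0,y1,z0,z1): return np.array([[x,y,z] for x in(x0,x1) for y in(y0,y1) for z in(z0,z1)])
def cyl(x,y,r,z0,z1):
    a=np.linspace(0,2*np.pi,20); return np.concatenate([np.c_[x+r*np.cos(a),y+r*np.sin(a),0*a+z] for z in(z0,z1)])
def nose(z0,z1,y0=-.064,w=.024,l=.02,r=.012):
    return np.concatenate([box(-w,w,y0-l+r,y0,z0,z1),cyl(-w+r,y0-l+r,r,z0,z1),cyl(w-r,y0-l+r,r,z0,z1)])
def upper(p,z=0): return [box(-.033,.033,-.064,.064,z,z+.014),nose(z,z+.014),box(-.023,.023,-.02,.02,z+.014,z+.04)]
def fixt(p):
    th=np.pi-p[3]; c,s=np.cos(th),np.sin(th)
    arm=box(-.01,.112,-.008,.008,.0255,.0335); arm[:,:2]=arm[:,:2]@np.array([[c,s],[-s,c]])+[.042,.089]
    return [box(-.058,.058,-.104,.104,0,.012),box(-.033,.033,-.064,.064,.012,.042),nose(.012,.042),arm,cyl(.042+.104*c,.089+.104*s,.007,.033,.078)]
def place(P,p):
    c,s=np.cos(p[2]),np.sin(p[2]); Q=P.copy(); Q[:,:2]=P[:,:2]@np.array([[c,s],[-s,c]])+p[:2]; return Q
def render(n,parts,p,K=4):
    m=np.zeros((384*K,512*K),np.uint8)
    for P in parts:
        h=cv2.convexHull(((proj(n,place(P,p))+.5)*K-.5).astype(np.float32))
        cv2.fillConvexPoly(m,np.round(h*16).astype(np.int32),255,shift=4)
    return cv2.resize(m,(512,384),interpolation=cv2.INTER_AREA)/255.
def fit(model,p0,masks,step):
    def cost(p): return sum(np.abs(render(n,model(p),p)-m).sum()/m.sum() for n,m in masks.items())
    p0=np.array(p0); S=np.vstack([p0]+[p0+np.eye(len(p0))[i]*step[i] for i in range(len(p0))])
    r=minimize(cost,p0,method="Nelder-Mead",options=dict(initial_simplex=S,maxfev=300,xatol=1e-4,fatol=1e-4))
    return r.x,r.fun
E
python3 - <<'E'
from fit import *
np.set_printoptions(precision=4,suppress=True)
I={n:np.load(n+"0.npy") for n in("scene","top")}
for n,b in(("top",(90,140,330,270)),("scene",(190,170,410,330))):
    hsv=cv2.cvtColor(I[n],cv2.COLOR_RGB2HSV); l,t,r,bb=b
    crop(np.repeat(hsv[...,1:2],3,2),b,1,f"pics/s_{n}.png")
    print(n,"bench",hsv[250,300] if n=="scene" else hsv[230,260])
    for q in ([(352,262),(240,240),(250,210),(285,236)] if n=="scene" else [(190,240),(305,205),(280,178),(216,196)]): print(q,hsv[q[1],q[0]],I[n][q[1],q[0]])
print(unproj("top",[[168,238],[268,190],[203,209],[150,164],[331,115],[224,247]],0.02))
E
```

```text
top bench [ 23 107 140]
(190, 240) [ 26  11 166] [166 165 159]
(305, 205) [21 53 82] [82 77 65]
(280, 178) [ 30   9 163] [163 163 157]
(216, 196) [ 20  21 149] [149 145 137]
scene bench [ 23  91 112]
(352, 262) [ 26  11 167] [167 166 160]
(240, 240) [ 23  99 173] [173 157 106]
(250, 210) [ 27  12 189] [189 188 180]
(285, 236) [ 19  21 167] [167 162 153]
[[ 0.4252  0.2757  0.02  ]
 [ 0.5395  0.0368  0.02  ]
 [ 0.4941  0.1935  0.02  ]
 [ 0.6051  0.3253  0.02  ]
 [ 0.7274 -0.1216  0.02  ]
 [ 0.4036  0.1422  0.02  ]]
```

```bash
cat > go1.py <<'E'
from fit import *
np.set_printoptions(precision=4,suppress=True)
I={n:np.load(n+"0.npy") for n in("scene","top")}
def seg(n,b):
    s=cv2.GaussianBlur(cv2.cvtColor(I[n],cv2.COLOR_RGB2HSV)[...,1],(3,3),0); m=np.zeros(s.shape,np.uint8)
    l,t,r,bb=b; m[t:bb,l:r]=(s[t:bb,l:r]<66)
    k,L,st,_=cv2.connectedComponentsWithStats(m); return (L==1+np.argmax(st[1:,4])).astype(float)
mu={"top":seg("top",(130,212,210,262)),"scene":seg("scene",(316,226,396,285))}
mf={"top":seg("top",(194,150,320,226)),"scene":seg("scene",(196,178,318,255))}
y0=0.25
def rep(nm,model,p0,masks,step):
    out={}
    for k in("both","top","scene"):
        mm=masks if k=="both" else {k:masks[k]}
        out[k],c=fit(model,p0,mm,step); print(nm,k,out[k],"cost",round(c,3))
    return out["both"]
pu=rep("upper",upper,[.425,.272,y0],mu,[.01,.01,.1]); pf=rep("fixt",fixt,[.54,.035,y0,.7],mf,[.01,.01,.1,.2])
np.save("pu.npy",pu); np.save("pf.npy",pf)
tiles=[]
for n,b in(("top",(125,145,325,265)),("scene",(195,175,395,295))):
    K=4; im=cv2.resize(I[n][...,::-1],None,fx=K,fy=K,interpolation=cv2.INTER_CUBIC)
    for model,p in((upper,pu),(fixt,pf)):
        for P in model(p):
            h=cv2.convexHull(((proj(n,place(P,p))+.5)*K-.5).astype(np.float32)); cv2.polylines(im,[np.round(h).astype(int)],True,(0,0,255),1)
    d=place(np.array([[0,-.05,.064],[0,.05,.064]]),pf)
    for q in proj(n,d): cv2.circle(im,tuple(int(v) for v in (q+.5)*K),4,(255,0,0),1)
    l,t,r,bb=b; tiles.append(im[t*K:bb*K,l*K:r*K])
im=np.vstack(tiles); cv2.imwrite("pics/fit0.png",cv2.resize(im,None,fx=.625,fy=.625,interpolation=cv2.INTER_AREA))
E
python3 go1.py
```

```text
upper both [0.4269 0.2856 0.2639] cost 0.094
upper top [0.4262 0.2856 0.2627] cost 0.048
upper scene [0.4281 0.2857 0.2662] cost 0.035
fixt both [0.5458 0.0353 0.1643 0.7924] cost 0.141
fixt top [0.5453 0.0365 0.1766 0.8027] cost 0.059Traceback (most recent call last):
  File "go1.py", line 17, in <module>
    pu=rep("upper",upper,[.425,.272,y0],mu,[.01,.01,.1]); pf=rep("fixt",fixt,[.54,.035,y0,.7],mf,[.01,.01,.1,.2])
                                                             ~~~^^^^^^^^^^^^^^^^^^^^^^^^^^^^^^^^^^^^^^^^^^^^^^^^^
  File "go1.py", line 15, in rep
    out[k],c=fit(model,p0,mm,step); print(nm,k,out[k],"cost",round(c,3))
             ~~~^^^^^^^^^^^^^^^^^^
  File "fit.py", line 24, in fit
    r=minimize(cost,p0,method="Nelder-Mead",options=dict(initial_simplex=S,maxfev=300,xatol=1e-4,fatol=1e-4))
    res = _minimize_neldermead(fun, x0, args, callback, bounds=bounds,
                               **options)
    fxe = func(xe)
    fx = function(np.copy(x), *(wrapper_args + args))
  File "fit.py", line 22, in cost
    def cost(p): return sum(np.abs(render(n,model(p),p)-m).sum()/m.sum() for n,m in masks.items())
                        ~~~^^^^^^^^^^^^^^^^^^^^^^^^^^^^^^^^^^^^^^^^^^^^^^^^^^^^^^^^^^^^^^^^^^^^^^^
  File "fit.py", line 22, in <genexpr>
    def cost(p): return sum(np.abs(render(n,model(p),p)-m).sum()/m.sum() for n,m in masks.items())
                                   ~~~~~~^^^^^^^^^^^^^^
  File "fit.py", line 18, in render
    h=cv2.convexHull(((proj(n,place(P,p))+.5)*K-.5).astype(np.float32))
                       ~~~~^^^^^^^^^^^^^^
  File "h.py", line 7, in proj
    f,cx,cy,R,t=cal(n); p=np.atleast_2d(X)@R.T+t
                ~~~^^^
  File "h.py", line 4, in cal
    c=cams.get_calibration(n); f=192/np.tan(np.radians(c["fov_y"])/2)
ValueError: time passes only in moves, steps and waits
```

```bash
sed -i 's/^def cal/from functools import lru_cache\n@lru_cache\ndef cal/' h.py; python3 go1.py; python3 -c "
from h import *; print(status.get_obs()['clock'])"
```

```text
upper both [0.4269 0.2856 0.2639] cost 0.094
upper top [0.4262 0.2856 0.2627] cost 0.048
upper scene [0.4281 0.2857 0.2662] cost 0.035
fixt both [0.5458 0.0353 0.1643 0.7924] cost 0.141
fixt top [0.5453 0.0365 0.1766 0.8027] cost 0.059
fixt scene [0.5468 0.0336 0.1864 0.8325] cost 0.078
1.0
```

View pics/fit0.png

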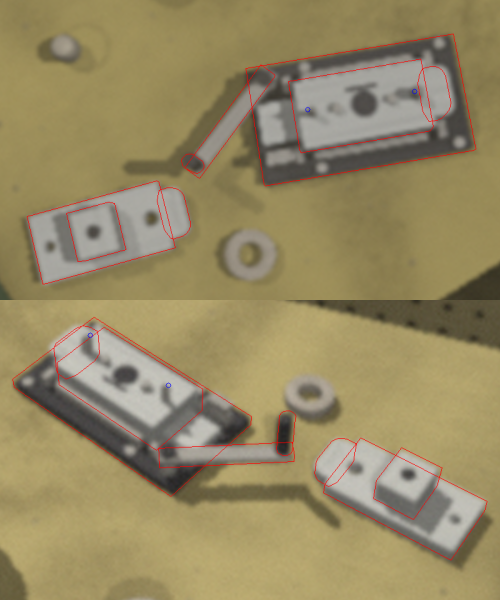

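The overlay fits well on both parts. The upper half is at (0.427, 0.286), yaw 0.264. The fixture is at (0.5455, 0.036), yaw ≈0.177, latch ≈0.80 rad. Now I move towards the knob.

```bash
cat > plan.py <<'E'
import sys
from h import *
from scipy.spatial.transform import Rotation as Ro
# target x y z, jaw (tool y) angle deg mod 180
def plan(x,y,z,a=None):
    o=status.get_obs(); q=o["tool_rot"]; R=Ro.from_quat([q[1],q[2],q[3],q[0]]).as_matrix()
    d=R.T@(np.array([x,y,z])-o["tool_pos"]); ya=np.degrees(np.arctan2(R[1,1],R[0,1]))
    w=0 if a is None else -((a-ya+90)%180-90)
    print("t",round(o["clock"],2),"pos",o["tool_pos"].round(4),"jaw",ya.round(2),"tilt z",R[:,2].round(4),"F",o["ft_force"].round(1),"gap",round(o["finger_gap"],4))
    print("to go tool-frame mm",(d*1000).round(1),"wz frac",round(w/180,4),"deg",round(w,1))
if __name__=="__main__": plan(*map(float,sys.argv[1:]))
E
```

Call:
jog_arm --rows '[{"dx":-0.032,"dy":-0.0237,"claw":0.1},{"dx":-0.032,"dy":-0.0237,"claw":0.1},{"dx":-0.032,"dy":-0.0237,"claw":0.1},{"dx":-0.032,"dy":-0.0237,"claw":0.1},{"dx":-0.032,"dy":-0.0237,"claw":0.1},{"dx":-0.032,"dy":-0.0237,"claw":0.1},{"dx":-0.032,"dy":-0.0237,"claw":0.1},{"dx":-0.032,"dy":-0.0237,"claw":0.1}]'

```text
invalid input
```

```bash
python3 plan.py .4867 .1917 .12 54
```

```text
t 1.0 pos [0.2884 0.5825 0.1972] jaw 63.65 tilt z [-0. -0. -1.] F [-0.5  0.5 -0.5] gap 0.093
to go tool-frame mm [-351.1 -262.2   77.2] wz frac 0.0536 deg 9.7
```

Call:
jog_arm --newtons 8 --rows '[{"dx":-0.032,"dy":-0.0237,"dz":0,"wx":0,"wy":0,"wz":0,"claw":0.1},{"dx":-0.032,"dy":-0.0237,"dz":0,"wx":0,"wy":0,"wz":0,"claw":0.1},{"dx":-0.032,"dy":-0.0237,"dz":0,"wx":0,"wy":0,"wz":0,"claw":0.1},{"dx":-0.032,"dy":-0.0237,"dz":0,"wx":0,"wy":0,"wz":0,"claw":0.1},{"dx":-0.032,"dy":-0.0237,"dz":0,"wx":0,"wy":0,"wz":0,"claw":0.1},{"dx":-0.032,"dy":-0.0237,"dz":0,"wx":0,"wy":0,"wz":0,"claw":0.1},{"dx":-0.032,"dy":-0.0237,"dz":0,"wx":0,"wy":0,"wz":0,"claw":0.1},{"dx":-0.032,"dy":-0.0237,"dz":0,"wx":0,"wy":0,"wz":0,"claw":0.1}]'

```text
clock: 1.67
tool_pos: [0.4344, 0.2973, 0.1975]
tool_rot: [0.0, 0.228, 0.974, 0.0]
ft_force: [0.5, 0.1, 0.1]
finger_gap: 0.0518
```

```bash
python3 plan.py .4867 .1917 .12 54
```

```text
t 1.67 pos [0.4344 0.2973 0.1975] jaw 63.67 tilt z [ 6.e-04  5.e-04 -1.e+00] F [0.5 0.1 0.1] gap 0.0518
to go tool-frame mm [-93.7 -71.5  77.5] wz frac 0.0537 deg 9.7
```

Call:
jog_arm --rows '[{"dx":-0.0234,"dy":-0.0179,"dz":0.0145,"wx":0,"wy":0,"wz":0,"claw":0.1},{"dx":-0.0234,"dy":-0.0179,"dz":0.0145,"wx":0,"wy":0,"wz":0,"claw":0.1},{"dx":-0.0234,"dy":-0.0179,"dz":0.0145,"wx":0,"wy":0,"wz":0,"claw":0.1},{"dx":-0.0234,"dy":-0.0179,"dz":0.0145,"wx":0,"wy":0,"wz":0,"claw":0.1},{"dx":0,"dy":0,"dz":0.01,"wx":0,"wy":0,"wz":0.027,"claw":0.1},{"dx":0,"dy":0,"dz":0.01,"wx":0,"wy":0,"wz":0.027,"claw":0.1},{"dx":0,"dy":0,"dz":0,"wx":0,"wy":0,"wz":0,"claw":0.1},{"dx":0,"dy":0,"dz":0,"wx":0,"wy":0,"wz":0,"claw":0.1}]'

```text
clock: 2.33
tool_pos: [0.4856, 0.1934, 0.119]
tool_rot: [-0.0, 0.308, 0.951, -0.0]
ft_force: [-0.0, 0.7, 0.2]
finger_gap: 0.0515
```

```bash
python3 plan.py .4867 .1917 .05 54; python3 - <<'E'
from h import *
im=cams.read_camera("scene"); a=cv2.resize(im[150:290,220:400,::-1],None,fx=4,fy=4,interpolation=cv2.INTER_CUBIC)
cv2.imwrite("pics/k1.png",a)
E
```

```text
t 2.33 pos [0.4856 0.1934 0.119 ] jaw 54.08 tilt z [-8.e-04 -4.e-04 -1.e+00] F [-0.   0.7  0.2] gap 0.0515
to go tool-frame mm [-2.  -0.7 69. ] wz frac 0.0005 deg 0.1
```

View pics/k1.png

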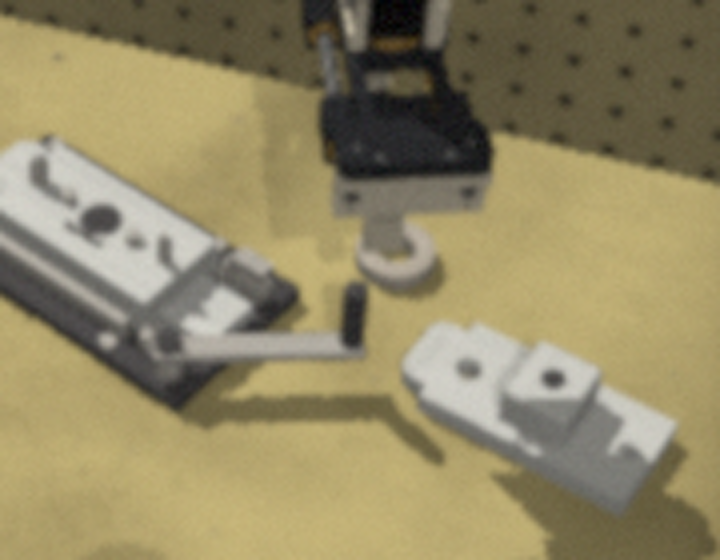

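```bash
python3 - <<'E'
from h import *
u=lambda X:((proj("scene",X)-[220,150])*4).round(0).tolist()
p=np.array([.4856,.1934,.119]);j=np.array([.587,.81,0]);x=np.array([.81,-.587,0])
print("tcp",u(p),"near tip",u(p+.026*j),"near tip edges",u(p+.026*j+.0075*x),u(p+.026*j-.0075*x),"far tip",u(p-.026*j),"near back",u(p+.043*j))
print("knob top",u([.4867,.1917,.078]), "bot",u([.4867,.1917,.033]))
E
```

```text
tcp [[370.0, 234.0]] near tip [[377.0, 270.0]] near tip edges [[363.0, 270.0]] [[391.0, 269.0]] far tip [[364.0, 199.0]] near back [[381.0, 294.0]]
knob top [[362.0, 284.0]] bot [[356.0, 337.0]]
```

```bash
python3 - <<'E'
from h import *
im=cams.read_camera("scene")
g=im[215:240,300:318].min(2); print(g)
m=(im[210:240,300:318].max(2)<75); ys,xs=np.nonzero(m); print(len(xs),xs.mean()+300,ys.mean()+210,ys.min()+210,ys.max()+210)
print(unproj("scene",[[xs.mean()+300,ys.mean()+210]],.0555))
im=np.load("top0.npy"); l,t=196,198
print(im[198:220,194:216].max(2))
E
```

```text
[[114 115 110 111 116 115 117 119 113 109 132 153 161 161 156 152 136 129]
 [117 117 116 117 118 119 122 117 110 103 110 130 146 155 156 157 156 151]
 [119 116 117 120 119 120 119 117 112  99  91 103 120 135 146 154 156 156]
 [118 117 119 120 119 120 119 118 115 104  94  88  92 106 118 134 140 146]
 [114 121 113 116 116 117 113 109 101 103  95  90  85  87  93 102 108 117]
 [114 112 112 111 111 113 106  95  92  92  90  87  94  87  88  90  91  97]
 [114 108 104 100 102 100  96  83  78  79  78  82  98  96  85  86  82  84]
 [109 105 100  99  98  91  77  74  77  73  71  81  96 105  98  86  80  78]
 [108 101 100 100  96  85  70  67  70  70  65  71  99 110 107  98  89  82]
 [105  99 103  99  95  76  61  54  56  61  58  70  95 109 111 109 105  99]
 [110 102 102 101  95  80  54  48  44  49  49  63  93 109 110 109 111 109]
 [112 105  99  97  93  75  49  39  37  45  46  63  93 105 108 107 109 111]
 [111 105 101  99  88  72  49  44  39  43  43  66  93 106 110 109 110 111]
 [107 105  97  97  90  73  49  38  41  39  45  70  99 107 109 108 109 112]
 [112 106 101  95  89  70  45  33  45  39  50  76 
[... 2208 characters left out ...]
9  92 109 128 138 143 146 144
  144 142 137 133]
 [103 103 105 116 130 134 128 115 101  95 105 116 127 137 142 143 143 143
  142 137 132 131]
 [104 103 109 124 139 145 141 135 126 123 123 129 133 141 142 143 142 140
  134 133 133 131]
 [116 115 122 135 144 144 144 141 138 135 133 134 139 142 143 142 140 135
  132 130 132 132]
 [138 138 141 145 147 144 141 141 140 141 139 138 140 142 143 142 137 132
  129 131 130 129]
 [148 148 148 148 149 146 142 142 142 144 143 140 142 141 143 139 134 129
  129 129 130 130]
 [149 149 149 149 148 146 145 144 144 145 144 143 142 142 141 138 132 129
  128 126 130 129]
 [153 152 150 148 148 147 147 145 144 145 143 143 142 139 141 138 136 132
  128 126 127 129]]
```

```bash
python3 - <<'E'
from h import *
print(unproj("top",[[200.7,208.9]],.078),unproj("top",[[204,210.7]],.034))
E
python3 plan.py .490 .1925 .05 54
```

```text
[[0.4891863  0.19019832 0.078     ]] [[0.48879298 0.18901647 0.034     ]]
t 2.43 pos [0.4861 0.1941 0.1198] jaw 54.1 tilt z [ 1.1e-03  7.0e-04 -1.0e+00] F [0.4 0.5 0.6] gap 0.0511
to go tool-frame mm [-4.   0.9 69.8] wz frac 0.0006 deg 0.1
```

Call:
jog_arm --newtons 8 --rows '[{"dx":-0.005,"dy":0,"dz":0.012,"wx":0,"wy":0,"wz":0,"claw":0.1},{"dx":0,"dy":0,"dz":0.02,"wx":0,"wy":0,"wz":0,"claw":0.1},{"dx":0,"dy":0,"dz":0.02,"wx":0,"wy":0,"wz":0,"claw":0.1},{"dx":0,"dy":0,"dz":0.017,"wx":0,"wy":0,"wz":0,"claw":0.1},{"dx":0,"dy":0,"dz":0,"wx":0,"wy":0,"wz":0,"claw":-1},{"dx":0,"dy":0,"dz":0,"wx":0,"wy":0,"wz":0,"claw":-1},{"dx":0,"dy":0,"dz":0,"wx":0,"wy":0,"wz":0,"claw":-1},{"dx":0,"dy":0,"dz":0,"wx":0,"wy":0,"wz":0,"claw":-1}]'

```text
clock: 3.1
tool_pos: [0.4909, 0.191, 0.0516]
tool_rot: [0.001, 0.309, 0.951, 0.001]
ft_force: [-0.2, -0.0, 0.1]
finger_gap: 0.029
```

```bash
python3 plan.py .490 .1925 .05 54
```

```text
t 3.1 pos [0.4909 0.191  0.0516] jaw 53.97 tilt z [ 0.0027  0.0012 -1.    ] F [-0.2 -0.   0.1] gap 0.029
to go tool-frame mm [1.7 0.7 1.6] wz frac -0.0001 deg -0.0
```

Call:
jog_arm --rows '[{"dx":0,"dy":0,"dz":0,"wx":0,"wy":0,"wz":0,"claw":-1},{"dx":0,"dy":0,"dz":0,"wx":0,"wy":0,"wz":0,"claw":-1},{"dx":0,"dy":0,"dz":0,"wx":0,"wy":0,"wz":0,"claw":-1},{"dx":0,"dy":0,"dz":0,"wx":0,"wy":0,"wz":0,"claw":-1},{"dx":0,"dy":0,"dz":0,"wx":0,"wy":0,"wz":0,"claw":-1},{"dx":0,"dy":0,"dz":0,"wx":0,"wy":0,"wz":0,"claw":-1},{"dx":0,"dy":0,"dz":0,"wx":0,"wy":0,"wz":0,"claw":-1},{"dx":0,"dy":0,"dz":0,"wx":0,"wy":0,"wz":0,"claw":-1}]'

```text
clock: 3.77
tool_pos: [0.4904, 0.1906, 0.0509]
tool_rot: [0.0, 0.31, 0.951, 0.0]
ft_force: [-0.5, 0.0, 5.9]
finger_gap: 0.0132
```

```bash
python3 plan.py .4688 .1127 .05 100; python3 - <<'E'
import numpy as np
from h import *
p=status.get_obs()["tool_pos"][:2]
for yaw in(.17,.18):
  c,s=np.cos(yaw),np.sin(yaw); v=np.array([.5455+.042*c-.089*s,.036+.042*s+.089*c]); d=p-v
  print(v,np.hypot(*d),"theta",np.pi+yaw-np.arctan2(d[1],d[0])%(2*np.pi),"closed",v-.104*np.array([c,s]))
E
```

```text
t 3.77 pos [0.4904 0.1906 0.0509] jaw 53.94 tilt z [ 1.2e-03  6.0e-04 -1.0e+00] F [-0.5  0.   5.9] gap 0.0132
to go tool-frame mm [-28.4 -75.7   0.8] wz frac -0.2559 deg -46.1
[0.57183733 0.1308227 ] 0.10105119014032811 theta 0.8032332674476059 closed [0.46933652 0.11322774]
[0.5708878  0.13108133] 0.10013333758257677 theta 0.8167625950110167 closed [0.46856806 0.11246226]
```

Call:
jog_arm --rows '[{"dx":-0.0005,"dy":-0.0104,"dz":0,"wx":0,"wy":0,"wz":-0.0318,"claw":-1},{"dx":-0.0005,"dy":-0.0104,"dz":0,"wx":0,"wy":0,"wz":-0.0318,"claw":-1},{"dx":-0.0005,"dy":-0.0104,"dz":0,"wx":0,"wy":0,"wz":-0.0318,"claw":-1},{"dx":-0.0005,"dy":-0.0104,"dz":0,"wx":0,"wy":0,"wz":-0.0318,"claw":-1},{"dx":-0.0005,"dy":-0.0104,"dz":0,"wx":0,"wy":0,"wz":-0.0318,"claw":-1},{"dx":-0.0005,"dy":-0.0104,"dz":0,"wx":0,"wy":0,"wz":-0.0318,"claw":-1},{"dx":0,"dy":0,"dz":0,"wx":0,"wy":0,"wz":0,"claw":-1},{"dx":0,"dy":0,"dz":0,"wx":0,"wy":0,"wz":0,"claw":-1}]'

```text
clock: 4.43
tool_pos: [0.4694, 0.1312, 0.0507]
tool_rot: [-0.0, 0.016, 1.0, -0.0]
ft_force: [-1.7, -0.2, 7.1]
finger_gap: 0.0134
```

```bash
python3 plan.py .469 .1128 .05 100
```

```text
t 4.43 pos [0.4694 0.1312 0.0507] jaw 88.22 tilt z [-8.e-04 -5.e-04 -1.e+00] F [-1.7 -0.2  7.1] gap 0.0134
to go tool-frame mm [ -0.2 -18.4   0.7] wz frac -0.0655 deg -11.8
```

Call:
jog_arm --rows '[{"dx":0,"dy":-0.0037,"dz":0,"wx":0,"wy":0,"wz":-0.0113,"claw":-1},{"dx":0,"dy":-0.0037,"dz":0,"wx":0,"wy":0,"wz":-0.0113,"claw":-1},{"dx":0,"dy":-0.0037,"dz":0,"wx":0,"wy":0,"wz":-0.0113,"claw":-1},{"dx":0,"dy":-0.0037,"dz":0,"wx":0,"wy":0,"wz":-0.0113,"claw":-1},{"dx":0,"dy":-0.003,"dz":0,"wx":0,"wy":0,"wz":-0.0113,"claw":-1},{"dx":0,"dy":-0.001,"dz":0,"wx":0,"wy":0,"wz":0,"claw":-1},{"dx":0,"dy":0,"dz":0,"wx":0,"wy":0,"wz":0,"claw":-1},{"dx":0,"dy":0,"dz":0,"wx":0,"wy":0,"wz":0,"claw":-1}]'

```text
clock: 5.1
tool_pos: [0.4705, 0.113, 0.0507]
tool_rot: [-0.0, -0.074, 0.997, -0.0]
ft_force: [-0.9, -0.9, 7.9]
finger_gap: 0.0135
```

```bash
python3 plan.py .469 .1128 .05 100
```

```text
t 5.1 pos [0.4705 0.113  0.0507] jaw 98.44 tilt z [-2.e-04 -6.e-04 -1.e+00] F [-0.9 -0.9  7.9] gap 0.0135
to go tool-frame mm [1.5 0.1 0.7] wz frac -0.0087 deg -1.6
```

Not yet at the stop, going by the force. I press on in small steps.

Call:
jog_arm --rows '[{"dx":0,"dy":-0.001,"dz":0,"wx":0,"wy":0,"wz":-0.004,"claw":-1},{"dx":0,"dy":-0.001,"dz":0,"wx":0,"wy":0,"wz":-0.004,"claw":-1},{"dx":0,"dy":-0.001,"dz":0,"wx":0,"wy":0,"wz":0,"claw":-1},{"dx":0,"dy":-0.001,"dz":0,"wx":0,"wy":0,"wz":0,"claw":-1},{"dx":0,"dy":0,"dz":0,"wx":0,"wy":0,"wz":0,"claw":-1},{"dx":0,"dy":0,"dz":0,"wx":0,"wy":0,"wz":0,"claw":-1},{"dx":0,"dy":0,"dz":0,"wx":0,"wy":0,"wz":0,"claw":-1},{"dx":0,"dy":0,"dz":0,"wx":0,"wy":0,"wz":0,"claw":-1}]'

```text
clock: 5.77
tool_pos: [0.471, 0.1101, 0.0507]
tool_rot: [-0.0, -0.087, 0.996, 0.0]
ft_force: [-2.0, 1.5, 7.1]
finger_gap: 0.0136
```

```bash
python3 plan.py .469 .1128 .05 100
```

```text
t 5.77 pos [0.471  0.1101 0.0507] jaw 99.93 tilt z [-2.e-04  6.e-04 -1.e+00] F [-2.   1.5  7.1] gap 0.0136
to go tool-frame mm [1.5 3.  0.7] wz frac -0.0004 deg -0.1
```

Call:
jog_arm --rows '[{"dx":0,"dy":-0.001,"dz":0,"wx":0,"wy":0,"wz":0,"claw":-1},{"dx":0,"dy":-0.001,"dz":0,"wx":0,"wy":0,"wz":0,"claw":-1},{"dx":0,"dy":-0.001,"dz":0,"wx":0,"wy":0,"wz":0,"claw":-1},{"dx":0,"dy":-0.001,"dz":0,"wx":0,"wy":0,"wz":0,"claw":-1},{"dx":0,"dy":0,"dz":0,"wx":0,"wy":0,"wz":0,"claw":-1},{"dx":0,"dy":0,"dz":0,"wx":0,"wy":0,"wz":0,"claw":-1},{"dx":0,"dy":0,"dz":0,"wx":0,"wy":0,"wz":0,"claw":-1},{"dx":0,"dy":0,"dz":0,"wx":0,"wy":0,"wz":0,"claw":-1}]'

```text
clock: 6.43
tool_pos: [0.471, 0.11, 0.0507]
tool_rot: [0.0, -0.088, 0.996, 0.003]
ft_force: [-2.7, 5.9, 5.9]
finger_gap: 0.0135
```

```bash
python3 plan.py .469 .1128 .05 100
```

```text
t 6.43 pos [0.471  0.11   0.0507] jaw 100.09 tilt z [-4.0e-04  5.3e-03 -1.0e+00] F [-2.7  5.9  5.9] gap 0.0135
to go tool-frame mm [1.5 3.1 0.7] wz frac 0.0005 deg 0.1
```

Call:
jog_arm --newtons 30 --rows '[{"dx":0,"dy":0.003,"dz":0,"wx":0,"wy":0,"wz":0,"claw":-1},{"dx":0,"dy":0,"dz":0,"wx":0,"wy":0,"wz":0,"claw":-0.2},{"dx":0,"dy":0,"dz":0,"wx":0,"wy":0,"wz":0,"claw":-0.2},{"dx":0,"dy":0,"dz":0,"wx":0,"wy":0,"wz":0,"claw":-0.2},{"dx":0,"dy":0,"dz":0,"wx":0,"wy":0,"wz":0,"claw":-0.2},{"dx":0,"dy":0,"dz":-0.02,"wx":0,"wy":0,"wz":0,"claw":-0.2},{"dx":0,"dy":0,"dz":-0.035,"wx":0,"wy":0,"wz":0,"claw":-0.2},{"dx":0,"dy":0,"dz":-0.035,"wx":0,"wy":0,"wz":0,"claw":0.6}]'

```text
clock: 7.1
tool_pos: [0.4703, 0.1077, 0.1401]
tool_rot: [-0.002, -0.086, 0.996, -0.0]
ft_force: [1.0, -0.3, 0.6]
finger_gap: 0.0403
```

```bash
python3 plan.py .427 .2856 .14 105.1
```

```text
t 7.1 pos [0.4703 0.1077 0.1401] jaw 99.87 tilt z [-0.0041 -0.001  -1.    ] F [ 1.  -0.3  0.6] gap 0.0403
to go tool-frame mm [1.210e+01 1.827e+02 1.000e-01] wz frac -0.0291 deg -5.2
```

Call:
jog_arm --rows '[{"dx":0.002,"dy":0.03,"dz":0,"wx":0,"wy":0,"wz":0,"claw":0.6},{"dx":0.002,"dy":0.03,"dz":0,"wx":0,"wy":0,"wz":0,"claw":0.6},{"dx":0.002,"dy":0.03,"dz":0,"wx":0,"wy":0,"wz":0,"claw":0.6},{"dx":0.002,"dy":0.03,"dz":0,"wx":0,"wy":0,"wz":0,"claw":0.6},{"dx":0.002,"dy":0.03,"dz":0,"wx":0,"wy":0,"wz":0,"claw":0.6},{"dx":0.002,"dy":0.03,"dz":0,"wx":0,"wy":0,"wz":0,"claw":0.6},{"dx":0,"dy":0,"dz":0,"wx":0,"wy":0,"wz":-0.029,"claw":0.6},{"dx":0,"dy":0,"dz":0,"wx":0,"wy":0,"wz":0,"claw":0.6}]'

```text
clock: 7.77
tool_pos: [0.4276, 0.2856, 0.1398]
tool_rot: [-0.0, -0.134, 0.991, 0.0]
ft_force: [-0.3, -0.8, -0.0]
finger_gap: 0.0748
```

```bash
python3 plan.py .427 .2856 .025 105.1; python3 - <<'E'
from h import *
im=cams.read_camera("scene"); np.save("scene1.npy",im); t=cams.read_camera("top"); np.save("top1.npy",t)
a=cv2.resize(im[165:295,195:395,::-1],None,fx=3,fy=3,interpolation=cv2.INTER_CUBIC)
b=cv2.resize(t[140:210,190:330,::-1],(600,300),interpolation=cv2.INTER_CUBIC)
cv2.imwrite("pics/k2.png",cv2.resize(np.vstack([a,b[:, :600]]),None,fx=.86,fy=.86))
E
```

```text
t 7.77 pos [0.4276 0.2856 0.1398] jaw 105.46 tilt z [-8.e-04  4.e-04 -1.e+00] F [-0.3 -0.8 -0. ] gap 0.0748
to go tool-frame mm [5.000e-01 1.000e-01 1.148e+02] wz frac 0.002 deg 0.4
```

View pics/k2.png

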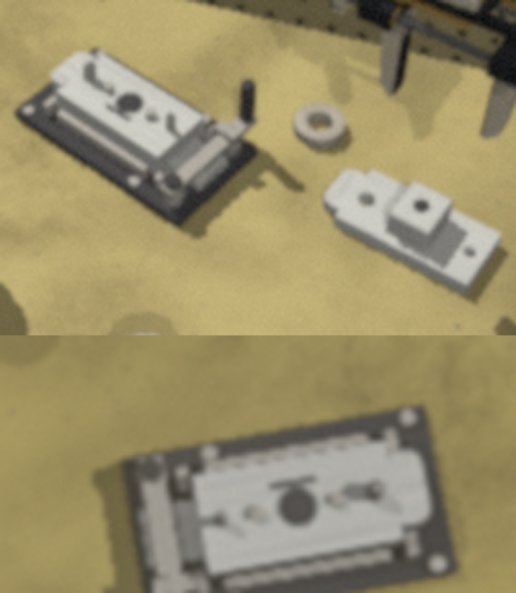

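```bash
cat > go2.py <<'E'
from fit import *
np.set_printoptions(precision=4,suppress=True)
I={n:np.load(n+"1.npy") for n in("scene","top")}
print("tcp px in k2",(proj("scene",status.get_obs()["tool_pos"])-[195,165])*2.58)
def seg(n,b,lo):
    h=cv2.cvtColor(I[n],cv2.COLOR_RGB2HSV); s=cv2.GaussianBlur(h[...,1],(3,3),0); v=cv2.GaussianBlur(h[...,2],(3,3),0)
    m=np.zeros(s.shape,np.uint8); l,t,r,bb=b; m[t:bb,l:r]=((s<66)&(v>lo))[t:bb,l:r]
    k,L,st,_=cv2.connectedComponentsWithStats(m); return (L==1+np.argmax(st[1:,4])).astype(float)
mf={"top":seg("top",(194,150,320,226),0),"scene":seg("scene",(196,178,300,255),0)}
f0=lambda p: fixt([0,0,0,0])
for k in("top","scene","both"):
    p,c=fit(f0,[.5455,.036,.177],mf if k=="both" else {k:mf[k]},[.004,.004,.02]); print("fixt",k,p,round(c,3))
ml={"top":seg("top",(228,160,312,212),115)}
ml["top"]=cv2.morphologyEx(ml["top"],cv2.MORPH_CLOSE,np.ones((9,9)))
low=lambda p:[box(-.033,.033,-.064,.064,.041,.042),nose(.041,.042)]
n="top"; K=4; im=cv2.resize(I[n][...,::-1],None,fx=K,fy=K,interpolation=cv2.INTER_CUBIC)
q,_=fit(low,[.5455,.036,.177],ml,[.004,.004,.02]); print("lower",q,_)
# big corners of nose / foot dowel overlay
for P in low(q):
    h=cv2.convexHull(((proj(n,place(P,q))+.5)*K-.5).astype(np.float32)); cv2.polylines(im,[np.round(h).astype(int)],True,(0,0,255),1)
for y in(-.05,.05):
    for z,c in((.042,(0,160,0)),(.064,(255,0,0))):
        g=proj(n,place(np.array([[0,y,z]]),q))[0]; cv2.circle(im,tuple(int(v) for v in (g+.5)*K),4,c,1)
cont=(ml["top"]>0).astype(np.uint8); print(int(cont.sum()))
cv2.imwrite("pics/l1.png",cv2.resize(im[155*K:220*K,190*K:325*K],None,fx=1.4,fy=1.4))
E
python3 go2.py
```

```text
tcp px in k2 [[433.8801 124.1712]]
fixt top [0.5451 0.0358 0.184 ] 0.055
fixt scene [0.5462 0.034  0.192 ] 0.076
fixt both [0.5459 0.0345 0.1885] 0.138
lower [0.5386 0.0354 0.2094] 0.35377817921794436
2605
```

View pics/l1.png

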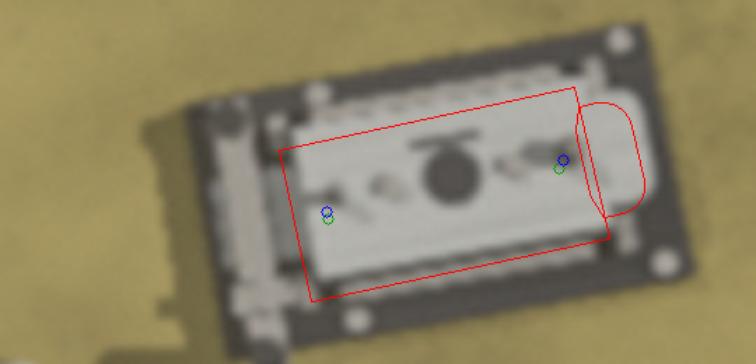

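```bash
cat > go3.py <<'E'
from fit import *
np.set_printoptions(precision=4,suppress=True)
def ring(s):
    w,a,b=.033+s,-.064-s,.064+s
    return [box(-w,w,a,b,.042,.042),nose(.042,.042,a,.024+s,.02)]
def sc(p,ims):
    t=0
    for n,v in ims.items():
        o,m,i=(render(n,ring(s),p) for s in(.005,0,-.005)); A=o-m; B=m-i
        t+=(B*v).sum()/B.sum()-(A*v).sum()/A.sum()
    return -t
V={n:np.load(n+"1.npy").max(2).astype(float) for n in("scene","top")}
res={}
for k in("top","scene"):
    best=None
    for y in(.17,.19):
        p0=np.array([.5455,.0355,y]); S=np.vstack([p0,p0+[.004,0,0],p0+[0,.004,0],p0+[0,0,.02]])
        r=minimize(sc,p0,args=({k:V[k]},),method="Nelder-Mead",options=dict(initial_simplex=S,maxfev=200,xatol=1e-4))
        if best is None or r.fun<best.fun: best=r
    res[k]=best.x; print(k,best.x,best.fun)
T=[]
for n,b in(("top",(220,155,320,215)),("scene",(200,175,300,235))):
    K=6; im=cv2.resize(np.load(n+"1.npy")[...,::-1],None,fx=K,fy=K,interpolation=cv2.INTER_CUBIC); q=res[n]
    for P in ring(0):
        h=cv2.convexHull(((proj(n,place(P,q))+.5)*K-.5).astype(np.float32)); cv2.polylines(im,[np.round(h).astype(int)],True,(0,0,255),1)
    for y in(-.05,.05):
        L=[tuple(int(v) for v in (g+.5)*K) for g in proj(n,place(np.array([[0,y,.042],[0,y,.064]]),q))]; cv2.line(im,L[0],L[1],(255,0,0),1)
    l,t,r,bb=b; T.append(im[t*K:bb*K,l*K:r*K])
cv2.imwrite("pics/l2.png",cv2.resize(np.vstack(T),None,fx=.83,fy=.83))
E
python3 go3.py
```

```text
top [0.5473 0.0312 0.1682] -45.740336251582974
scene [0.5489 0.0331 0.1782] -41.43218111008284
```

View pics/l2.png

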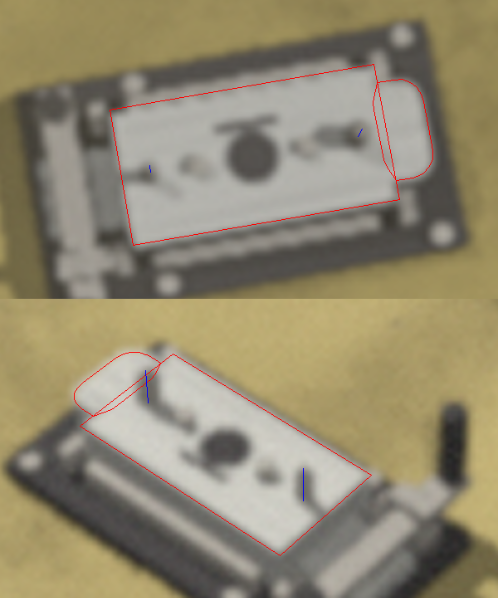

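The latch is closed: the knob stopped at (0.471, 0.110), and the lower-half fit (0.548, 0.032, yaw 0.173) predicts (0.4716, 0.109). Next I descend on the grip block.

Call:
jog_arm --newtons 40 --rows '[{"dx":0,"dy":0,"dz":0.02,"wx":0,"wy":0,"wz":0.002,"claw":0.6},{"dx":0,"dy":0,"dz":0.025,"wx":0,"wy":0,"wz":0,"claw":0.6},{"dx":0,"dy":0,"dz":0.025,"wx":0,"wy":0,"wz":0,"claw":0.6},{"dx":0,"dy":0,"dz":0.02,"wx":0,"wy":0,"wz":0,"claw":0.6},{"dx":0,"dy":0,"dz":0.015,"wx":0,"wy":0,"wz":0,"claw":0.6},{"dx":0,"dy":0,"dz":0.008,"wx":0,"wy":0,"wz":0,"claw":0.6},{"dx":0,"dy":0,"dz":0.006,"wx":0,"wy":0,"wz":0,"claw":0.6},{"dx":0,"dy":0,"dz":0,"wx":0,"wy":0,"wz":0,"claw":0.6}]'

```text
clock: 8.53
tool_pos: [0.4288, 0.2824, 0.0204]
tool_rot: [-0.001, -0.127, 0.992, -0.001]
ft_force: [-1.0, 0.5, -0.6]
finger_gap: 0.0743
```

```bash
python3 plan.py .427 .2857 .019 105.1
```

```text
t 8.53 pos [0.4288 0.2824 0.0204] jaw 104.62 tilt z [-0.0011 -0.0015 -1.    ] F [-1.   0.5 -0.6] gap 0.0743
to go tool-frame mm [0.9 3.6 1.4] wz frac -0.0027 deg -0.5
```

Call:
jog_arm --newtons 40 --rows '[{"dx":0.001,"dy":0.0035,"dz":0.001,"wx":0,"wy":0,"wz":-0.0027,"claw":0.6},{"dx":0,"dy":0,"dz":0,"wx":0,"wy":0,"wz":0,"claw":-1},{"dx":0,"dy":0,"dz":0,"wx":0,"wy":0,"wz":0,"claw":-1},{"dx":0,"dy":0,"dz":0,"wx":0,"wy":0,"wz":0,"claw":-1},{"dx":0,"dy":0,"dz":0,"wx":0,"wy":0,"wz":0,"claw":-1},{"dx":0,"dy":0,"dz":0,"wx":0,"wy":0,"wz":0,"claw":-1},{"dx":0,"dy":0,"dz":0,"wx":0,"wy":0,"wz":0,"claw":-1},{"dx":0,"dy":0,"dz":0,"wx":0,"wy":0,"wz":0,"claw":-1}]'

```text
clock: 9.2
tool_pos: [0.4269, 0.2868, 0.0202]
tool_rot: [0.0, -0.133, 0.991, 0.0]
ft_force: [-0.4, -0.2, -0.7]
finger_gap: 0.0321
```

Call:
jog_arm --newtons 40 --rows '[{"dx":0,"dy":0,"dz":0,"wx":0,"wy":0,"wz":0,"claw":-1},{"dx":0,"dy":0,"dz":0,"wx":0,"wy":0,"wz":0,"claw":-1},{"dx":0,"dy":0,"dz":0,"wx":0,"wy":0,"wz":0,"claw":-1},{"dx":0,"dy":0,"dz":0,"wx":0,"wy":0,"wz":0,"claw":-1},{"dx":0,"dy":0,"dz":0,"wx":0,"wy":0,"wz":0,"claw":-1},{"dx":0,"dy":0,"dz":0,"wx":0,"wy":0,"wz":0,"claw":-1},{"dx":0,"dy":0,"dz":0,"wx":0,"wy":0,"wz":0,"claw":-1},{"dx":0,"dy":0,"dz":0,"wx":0,"wy":0,"wz":0,"claw":-1}]'

```text
clock: 9.87
tool_pos: [0.4268, 0.2868, 0.0201]
tool_rot: [-0.0, -0.133, 0.991, -0.0]
ft_force: [1.0, -1.0, 1.0]
finger_gap: 0.0007
```

```bash
python3 plan.py .427 .2857 .14 105.1
```

```text
t 9.87 pos [0.4268 0.2868 0.0201] jaw 105.24 tilt z [-1.e-04 -0.e+00 -1.e+00] F [ 1. -1.  1.] gap 0.0007
to go tool-frame mm [ 1.000e-01 -1.100e+00 -1.199e+02] wz frac 0.0008 deg 0.1
```

```bash
python3 - <<'E'
from h import *
im=cams.read_camera("scene"); np.save("scene2.npy",im); t=cams.read_camera("top"); np.save("top2.npy",t)
a=cv2.resize(im[190:310,290:430,::-1],(560,480),interpolation=cv2.INTER_CUBIC)
cv2.imwrite("pics/g1.png",a); print(((proj("scene",[[.4268,.2868,.020],[.4268,.2868,.2]])-[290,190])*4))
print(status.get_obs()["qpos"])
E
```

```text
[[270.06430425 240.06358222]
 [320.06885854  12.62081063]]
[-0.5009928   0.67153554 -0.20146152  1.98467337  0.25804727  0.50957087
  0.95075044]
```

View pics/g1.png

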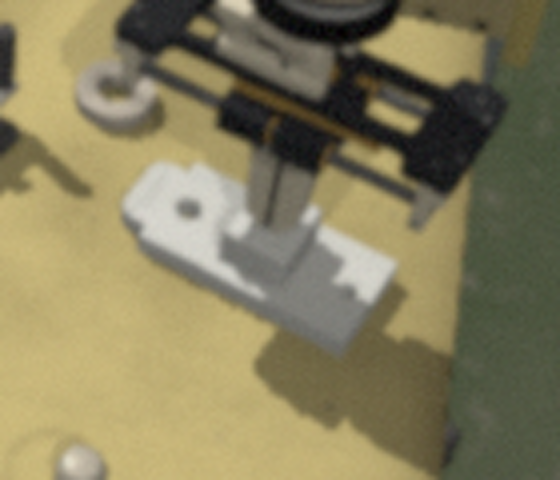

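The jaws shut on nothing. Pictures k1, k2 and g1 all show the fingertips about 18–20 mm higher than the reported TCP, so here they sit just above the block top. I will raise a little, reopen, and go lower while watching the force.

Call:
jog_arm --rows '[{"dx":0,"dy":0,"dz":-0.005,"wx":0,"wy":0,"wz":0,"claw":-1},{"dx":0,"dy":-0.001,"dz":0,"wx":0,"wy":0,"wz":0,"claw":0.6},{"dx":0,"dy":0,"dz":0,"wx":0,"wy":0,"wz":0,"claw":0.6},{"dx":0,"dy":0,"dz":0,"wx":0,"wy":0,"wz":0,"claw":0.6},{"dx":0,"dy":0,"dz":0,"wx":0,"wy":0,"wz":0,"claw":0.6},{"dx":0,"dy":0,"dz":0,"wx":0,"wy":0,"wz":0,"claw":0.6},{"dx":0,"dy":0,"dz":0,"wx":0,"wy":0,"wz":0,"claw":0.6},{"dx":0,"dy":0,"dz":0,"wx":0,"wy":0,"wz":0,"claw":0.6}]'

```text
clock: 10.63
tool_pos: [0.4271, 0.2858, 0.0251]
tool_rot: [-0.0, -0.133, 0.991, -0.0]
ft_force: [-0.9, -0.1, 0.2]
finger_gap: 0.0424
```

Call:
jog_arm --rows '[{"dx":0,"dy":0,"dz":0,"wx":0,"wy":0,"wz":0,"claw":0.6},{"dx":0,"dy":0,"dz":0,"wx":0,"wy":0,"wz":0,"claw":0.6},{"dx":0,"dy":0,"dz":0,"wx":0,"wy":0,"wz":0,"claw":0.6},{"dx":0,"dy":0,"dz":0.004,"wx":0,"wy":0,"wz":0,"claw":0.6},{"dx":0,"dy":0,"dz":0.004,"wx":0,"wy":0,"wz":0,"claw":0.6},{"dx":0,"dy":0,"dz":0.004,"wx":0,"wy":0,"wz":0,"claw":0.6},{"dx":0,"dy":0,"dz":0.004,"wx":0,"wy":0,"wz":0,"claw":0.6},{"dx":0,"dy":0,"dz":0,"wx":0,"wy":0,"wz":0,"claw":0.6}]'

```text
clock: 11.3
tool_pos: [0.4265, 0.2854, 0.0081]
tool_rot: [-0.001, -0.133, 0.991, -0.001]
ft_force: [-1.4, 0.3, -1.2]
finger_gap: 0.0746
```

```bash
python3 plan.py .427 .2857 .003 105.1
```

```text
t 11.3 pos [0.4265 0.2854 0.0081] jaw 105.24 tilt z [-0.0016 -0.0012 -1.    ] F [-1.4  0.3 -1.2] gap 0.0746
to go tool-frame mm [-0.6  0.2  5.1] wz frac 0.0008 deg 0.1
```

Call:
jog_arm --rows '[{"dx":0,"dy":0,"dz":0.002,"wx":0,"wy":0,"wz":0,"claw":0.6},{"dx":0,"dy":0,"dz":0.002,"wx":0,"wy":0,"wz":0,"claw":0.6},{"dx":0,"dy":0,"dz":0.002,"wx":0,"wy":0,"wz":0,"claw":0.6},{"dx":0,"dy":0,"dz":0.001,"wx":0,"wy":0,"wz":0,"claw":0.6},{"dx":0,"dy":0,"dz":0,"wx":0,"wy":0,"wz":0,"claw":0.6},{"dx":0,"dy":0,"dz":0,"wx":0,"wy":0,"wz":0,"claw":0.6},{"dx":0,"dy":0,"dz":0,"wx":0,"wy":0,"wz":0,"claw":0.6},{"dx":0,"dy":0,"dz":0,"wx":0,"wy":0,"wz":0,"claw":0.6}]'

```text
clock: 11.97
tool_pos: [0.4272, 0.2859, 0.0022]
tool_rot: [0.0, -0.133, 0.991, 0.0]
ft_force: [-0.2, -0.2, -0.4]
finger_gap: 0.0743
```

```bash
python3 plan.py .427 .2857 .0 105.1;  python3 - <<'E'
from h import *
im=cams.read_camera("scene")
a=cv2.resize(im[200:290,310:400,::-1],(540,540),interpolation=cv2.INTER_CUBIC)
cv2.imwrite("pics/g2.png",a)
E
```

```text
t 11.97 pos [0.4272 0.2859 0.0022] jaw 105.24 tilt z [ 1.e-04  1.e-04 -1.e+00] F [-0.2 -0.2 -0.4] gap 0.0743
to go tool-frame mm [ 0.2 -0.1  2.2] wz frac 0.0008 deg 0.1
```

View pics/g2.png

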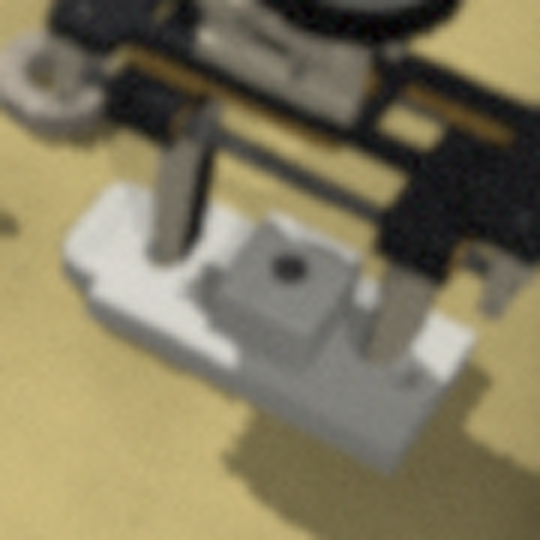

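The fingers now straddle the block, with tips near (165,262) and (385,355) in the crop, just above the plate. I close the jaws.

Call:
jog_arm --newtons 45 --rows '[{"dx":0,"dy":0,"dz":0,"wx":0,"wy":0,"wz":0,"claw":-1},{"dx":0,"dy":0,"dz":0,"wx":0,"wy":0,"wz":0,"claw":-1},{"dx":0,"dy":0,"dz":0,"wx":0,"wy":0,"wz":0,"claw":-1},{"dx":0,"dy":0,"dz":0,"wx":0,"wy":0,"wz":0,"claw":-1},{"dx":0,"dy":0,"dz":0,"wx":0,"wy":0,"wz":0,"claw":-1},{"dx":0,"dy":0,"dz":0,"wx":0,"wy":0,"wz":0,"claw":-1},{"dx":0,"dy":0,"dz":0,"wx":0,"wy":0,"wz":0,"claw":-1},{"dx":0,"dy":0,"dz":0,"wx":0,"wy":0,"wz":0,"claw":-1}]'

```text
clock: 12.68
tool_pos: [0.4271, 0.2862, 0.0021]
tool_rot: [0.0, -0.133, 0.991, 0.0]
ft_force: [-0.3, -0.2, 0.2]
finger_gap: 0.0396
```

Call:
jog_arm --newtons 45 --rows '[{"dx":0,"dy":0,"dz":0,"wx":0,"wy":0,"wz":0,"claw":-1},{"dx":0,"dy":0,"dz":0,"wx":0,"wy":0,"wz":0,"claw":-1},{"dx":0,"dy":0,"dz":0,"wx":0,"wy":0,"wz":0,"claw":-1},{"dx":0,"dy":0,"dz":-0.01,"wx":0,"wy":0,"wz":0,"claw":-1},{"dx":0,"dy":0,"dz":-0.03,"wx":0,"wy":0,"wz":0,"claw":-1},{"dx":0,"dy":0,"dz":-0.03,"wx":0,"wy":0,"wz":0,"claw":-1},{"dx":0,"dy":0,"dz":-0.03,"wx":0,"wy":0,"wz":0,"claw":-1},{"dx":0,"dy":0,"dz":0,"wx":0,"wy":0,"wz":0,"claw":-1}]'

```text
clock: 13.35
tool_pos: [0.4298, 0.2875, 0.1072]
tool_rot: [0.004, -0.132, 0.991, 0.002]
ft_force: [1.5, 0.9, -5.2]
finger_gap: 0.0396
```

```bash
python3 plan.py .548 .032 .11 99.9
```

```text
t 13.35 pos [0.4298 0.2875 0.1072] jaw 105.21 tilt z [ 0.0079  0.0052 -1.    ] F [ 1.5  0.9 -5.2] gap 0.0396
to go tool-frame mm [ -47.1 -277.6   -3.2] wz frac 0.0295 deg 5.3
```

Call:
jog_arm --rows '[{"dx":-0.004,"dy":-0.022,"dz":-0.01,"wx":0,"wy":0,"wz":0,"claw":-1},{"dx":-0.006,"dy":-0.036,"dz":0,"wx":0,"wy":0,"wz":0,"claw":-1},{"dx":-0.0065,"dy":-0.039,"dz":0,"wx":0,"wy":0,"wz":0,"claw":-1},{"dx":-0.0065,"dy":-0.039,"dz":0,"wx":0,"wy":0,"wz":0,"claw":-1},{"dx":-0.0065,"dy":-0.039,"dz":0,"wx":0,"wy":0,"wz":0,"claw":-1},{"dx":-0.0065,"dy":-0.039,"dz":0,"wx":0,"wy":0,"wz":0,"claw":-1},{"dx":-0.006,"dy":-0.036,"dz":0,"wx":0,"wy":0,"wz":0,"claw":-1},{"dx":-0.0045,"dy":-0.0275,"dz":0,"wx":0,"wy":0,"wz":0,"claw":-1}]'

```text
clock: 14.02
tool_pos: [0.5442, 0.025, 0.1104]
tool_rot: [-0.002, -0.131, 0.991, -0.001]
ft_force: [1.1, -0.9, -6.0]
finger_gap: 0.0395
```

Call:
jog_arm --rows '[{"dx":0,"dy":0,"dz":0,"wx":0,"wy":0,"wz":0.015,"claw":-1},{"dx":0,"dy":0,"dz":0,"wx":0,"wy":0,"wz":0.0145,"claw":-1},{"dx":0,"dy":0,"dz":0,"wx":0,"wy":0,"wz":0,"claw":-1},{"dx":0,"dy":0,"dz":0,"wx":0,"wy":0,"wz":0,"claw":-1},{"dx":0,"dy":0,"dz":0,"wx":0,"wy":0,"wz":0,"claw":-1},{"dx":0,"dy":0,"dz":0,"wx":0,"wy":0,"wz":0,"claw":-1},{"dx":0,"dy":0,"dz":0,"wx":0,"wy":0,"wz":0,"claw":-1},{"dx":0,"dy":0,"dz":0,"wx":0,"wy":0,"wz":0,"claw":-1}]'

```text
clock: 14.68
tool_pos: [0.5448, 0.0306, 0.1121]
tool_rot: [-0.0, -0.087, 0.996, -0.0]
ft_force: [-0.3, -0.1, -5.3]
finger_gap: 0.0392
```

```bash
python3 plan.py .548 .032 .075 99.9
```

```text
t 14.68 pos [0.5448 0.0306 0.1121] jaw 99.98 tilt z [-2.e-04 -1.e-04 -1.e+00] F [-0.3 -0.1 -5.3] gap 0.0392
to go tool-frame mm [-3.4  0.8 37.1] wz frac 0.0005 deg 0.1
```

Call:
jog_arm --rows '[{"dx":-0.0017,"dy":0.0005,"dz":0.01,"wx":0,"wy":0,"wz":0,"claw":-1},{"dx":-0.0017,"dy":0.0005,"dz":0.01,"wx":0,"wy":0,"wz":0,"claw":-1},{"dx":0,"dy":0,"dz":0.01,"wx":0,"wy":0,"wz":0,"claw":-1},{"dx":0,"dy":0,"dz":0.007,"wx":0,"wy":0,"wz":0,"claw":-1},{"dx":0,"dy":0,"dz":0,"wx":0,"wy":0,"wz":0,"claw":-1},{"dx":0,"dy":0,"dz":0,"wx":0,"wy":0,"wz":0,"claw":-1},{"dx":0,"dy":0,"dz":0,"wx":0,"wy":0,"wz":0,"claw":-1},{"dx":0,"dy":0,"dz":0,"wx":0,"wy":0,"wz":0,"claw":-1}]'

```text
clock: 15.35
tool_pos: [0.5486, 0.032, 0.0756]
tool_rot: [0.001, -0.087, 0.996, -0.0]
ft_force: [0.4, -0.7, -5.5]
finger_gap: 0.0392
```

```bash
python3 plan.py .548 .032 .050 99.9; python3 - <<'E'
from fit import *
T=[]
p=np.array([.548,.032,.173]); o=status.get_obs()["tool_pos"]
for n,b in(("scene",(195,165,305,245)),("top",(215,145,325,215))):
    im=cams.read_camera(n); np.save(n+"3.npy",im); K=5
    im=cv2.resize(im[...,::-1],None,fx=K,fy=K,interpolation=cv2.INTER_CUBIC)
    for P in upper(0,o[2]-.0022)[:2]:
        h=cv2.convexHull(((proj(n,place(P,np.array([o[0],o[1],.173])))+.5)*K-.5).astype(np.float32)); cv2.polylines(im,[np.round(h).astype(int)],True,(0,0,255),1)
    l,t,r,bb=b; T.append(im[t*K:bb*K,l*K:r*K])
cv2.imwrite("pics/p1.png",cv2.resize(np.vstack(T),None,fx=.8,fy=.8))
E
```

```text
t 15.35 pos [0.5486 0.032  0.0756] jaw 99.93 tilt z [ 1.1e-03  1.0e-04 -1.0e+00] F [ 0.4 -0.7 -5.5] gap 0.0392
to go tool-frame mm [ 0.6  0.1 25.6] wz frac 0.0001 deg 0.0
```

View pics/p1.png

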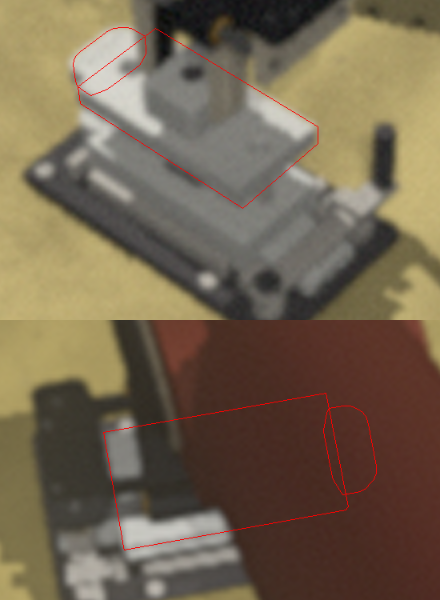

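The held plate matches the model in both views: plate edges on the outline, nose above nose. I descend onto the dowels slowly.

Call:
jog_arm --rows '[{"dx":0.0003,"dy":0,"dz":0.004,"wx":0,"wy":0,"wz":0,"claw":-1},{"dx":0,"dy":0,"dz":0.003,"wx":0,"wy":0,"wz":0,"claw":-1},{"dx":0,"dy":0,"dz":0.002,"wx":0,"wy":0,"wz":0,"claw":-1},{"dx":0,"dy":0,"dz":0.002,"wx":0,"wy":0,"wz":0,"claw":-1},{"dx":0,"dy":0,"dz":0.002,"wx":0,"wy":0,"wz":0,"claw":-1},{"dx":0,"dy":0,"dz":0.001,"wx":0,"wy":0,"wz":0,"claw":-1},{"dx":0,"dy":0,"dz":0.001,"wx":0,"wy":0,"wz":0,"claw":-1},{"dx":0,"dy":0,"dz":0,"wx":0,"wy":0,"wz":0,"claw":-1}]'

```text
clock: 16.12
tool_pos: [0.5477, 0.0319, 0.0599]
tool_rot: [-0.0, -0.087, 0.996, 0.0]
ft_force: [-0.6, 0.1, -4.7]
finger_gap: 0.0398
```

```bash
python3 plan.py .548 .032 .050 99.9
```

```text
t 16.12 pos [0.5477 0.0319 0.0599] jaw 99.93 tilt z [-5.e-04  0.e+00 -1.e+00] F [-0.6  0.1 -4.7] gap 0.0398
to go tool-frame mm [-0.4  0.   9.9] wz frac 0.0002 deg 0.0
```

Call:
jog_arm --rows '[{"dx":0,"dy":0,"dz":0.0015,"wx":0,"wy":0,"wz":0,"claw":-1},{"dx":0,"dy":0,"dz":0.0015,"wx":0,"wy":0,"wz":0,"claw":-1},{"dx":0,"dy":0,"dz":0.0015,"wx":0,"wy":0,"wz":0,"claw":-1},{"dx":0,"dy":0,"dz":0.0015,"wx":0,"wy":0,"wz":0,"claw":-1},{"dx":0,"dy":0,"dz":0.0015,"wx":0,"wy":0,"wz":0,"claw":-1},{"dx":0,"dy":0,"dz":0.001,"wx":0,"wy":0,"wz":0,"claw":-1},{"dx":0,"dy":0,"dz":0,"wx":0,"wy":0,"wz":0,"claw":-1},{"dx":0,"dy":0,"dz":0,"wx":0,"wy":0,"wz":0,"claw":-1}]'

```text
clock: 16.78
tool_pos: [0.5474, 0.0323, 0.0513]
tool_rot: [-0.0, -0.087, 0.996, 0.0]
ft_force: [-0.9, 2.7, -6.2]
finger_gap: 0.0398
```

```bash
python3 plan.py .548 .032 .0442 99.9
```

```text
t 16.78 pos [0.5474 0.0323 0.0513] jaw 99.95 tilt z [-1.e-03  5.e-04 -1.e+00] F [-0.9  2.7 -6.2] gap 0.0398
to go tool-frame mm [-0.6 -0.4  7.1] wz frac 0.0003 deg 0.0
```

Call:
jog_arm --rows '[{"dx":0,"dy":0.0007,"dz":0.001,"wx":0,"wy":0,"wz":0,"claw":-1},{"dx":0,"dy":0,"dz":0.001,"wx":0,"wy":0,"wz":0,"claw":-1},{"dx":0,"dy":0,"dz":0.001,"wx":0,"wy":0,"wz":0,"claw":-1},{"dx":0,"dy":0,"dz":0.001,"wx":0,"wy":0,"wz":0,"claw":-1},{"dx":0,"dy":0,"dz":0.001,"wx":0,"wy":0,"wz":0,"claw":-1},{"dx":0,"dy":0,"dz":0,"wx":0,"wy":0,"wz":0,"claw":-1},{"dx":0,"dy":0,"dz":0,"wx":0,"wy":0,"wz":0,"claw":-1},{"dx":0,"dy":0,"dz":0,"wx":0,"wy":0,"wz":0,"claw":-1}]'

```text
clock: 17.45
tool_pos: [0.5477, 0.0326, 0.0472]
tool_rot: [0.0, -0.087, 0.996, -0.0]
ft_force: [-2.8, 1.8, 5.0]
finger_gap: 0.0396
```

```bash
python3 plan.py .548 .032 .0442 99.9
```

```text
t 17.45 pos [0.5477 0.0326 0.0472] jaw 99.94 tilt z [ 3.e-04 -2.e-04 -1.e+00] F [-2.8  1.8  5. ] gap 0.0396
to go tool-frame mm [-0.2 -0.6  3.1] wz frac 0.0002 deg 0.0
```

Call:
jog_arm --rows '[{"dx":0.0005,"dy":0.0003,"dz":0.001,"wx":0,"wy":0,"wz":0,"claw":-1},{"dx":0,"dy":0,"dz":0.001,"wx":0,"wy":0,"wz":0,"claw":-1},{"dx":0,"dy":0,"dz":0.001,"wx":0,"wy":0,"wz":0,"claw":-1},{"dx":0,"dy":0,"dz":0.001,"wx":0,"wy":0,"wz":0,"claw":-1},{"dx":0,"dy":0,"dz":0,"wx":0,"wy":0,"wz":0,"claw":-1},{"dx":0,"dy":0,"dz":0,"wx":0,"wy":0,"wz":0,"claw":-1},{"dx":0,"dy":0,"dz":0,"wx":0,"wy":0,"wz":0,"claw":-1},{"dx":0,"dy":0,"dz":0,"wx":0,"wy":0,"wz":0,"claw":-1}]'

```text
clock: 18.12
tool_pos: [0.5476, 0.0325, 0.0441]
tool_rot: [0.001, -0.087, 0.996, -0.0]
ft_force: [-5.0, 1.8, 10.8]
finger_gap: 0.0391
```

```bash
python3 plan.py .548 .032 .0442 99.9
```

```text
t 18.12 pos [0.5476 0.0325 0.0441] jaw 99.93 tilt z [ 1.5e-03 -6.0e-04 -1.0e+00] F [-5.   1.8 10.8] gap 0.0391
to go tool-frame mm [-0.3 -0.6 -0.1] wz frac 0.0001 deg 0.0
```

Call:
jog_arm --rows '[{"dx":0.0005,"dy":0,"dz":0.001,"wx":0,"wy":0,"wz":0,"claw":-1},{"dx":0,"dy":0,"dz":0.001,"wx":0,"wy":0,"wz":0,"claw":-1},{"dx":0,"dy":0,"dz":0,"wx":0,"wy":0,"wz":0,"claw":-1},{"dx":0,"dy":0,"dz":0,"wx":0,"wy":0,"wz":0,"claw":-1},{"dx":0,"dy":0,"dz":0,"wx":0,"wy":0,"wz":0,"claw":-1},{"dx":0,"dy":0,"dz":0,"wx":0,"wy":0,"wz":0,"claw":-1},{"dx":0,"dy":0,"dz":0,"wx":0,"wy":0,"wz":0,"claw":-1},{"dx":0,"dy":0,"dz":0,"wx":0,"wy":0,"wz":0,"claw":-1}]'

```text
clock: 18.78
tool_pos: [0.5477, 0.0326, 0.0441]
tool_rot: [0.002, -0.086, 0.996, -0.001]
ft_force: [-7.7, -0.3, 21.6]
finger_gap: 0.0398
```

```bash
python3 plan.py .548 .032 .0442 99.9; python3 -c "
from h import *; print(status.get_obs()['torque'])"
```

```text
t 18.78 pos [0.5477 0.0326 0.0441] jaw 99.92 tilt z [ 3.1e-03 -8.0e-04 -1.0e+00] F [-7.7 -0.3 21.6] gap 0.0398
to go tool-frame mm [-0.2 -0.6 -0.1] wz frac 0.0001 deg 0.0
[0.371539   1.81351733 0.13292797]
```

z has stopped at 0.0441 (predicted flush 0.0442) while the force rose from 10.8 to 21.6 N, so the halves have met. I ease the push slightly and check.

Call:
jog_arm --rows '[{"dx":0,"dy":0,"dz":-0.0008,"wx":0,"wy":0,"wz":0,"claw":-1},{"dx":0,"dy":0,"dz":0,"wx":0,"wy":0,"wz":0,"claw":-1},{"dx":0,"dy":0,"dz":0,"wx":0,"wy":0,"wz":0,"claw":-1},{"dx":0,"dy":0,"dz":0,"wx":0,"wy":0,"wz":0,"claw":-1},{"dx":0,"dy":0,"dz":0,"wx":0,"wy":0,"wz":0,"claw":-1},{"dx":0,"dy":0,"dz":0,"wx":0,"wy":0,"wz":0,"claw":-1},{"dx":0,"dy":0,"dz":0,"wx":0,"wy":0,"wz":0,"claw":-1},{"dx":0,"dy":0,"dz":0,"wx":0,"wy":0,"wz":0,"claw":-1}]'

```text
clock: 19.45
tool_pos: [0.5477, 0.0326, 0.0441]
tool_rot: [0.001, -0.086, 0.996, -0.0]
ft_force: [-5.9, -0.3, 17.2]
finger_gap: 0.0396
```

```bash
python3 plan.py .548 .032 .0442 99.9; python3 - <<'E'
from h import *
im=cams.read_camera("scene"); crop(im,(190,160,340,260),5,"pics/end.png")
E
```

```text
t 19.45 pos [0.5477 0.0326 0.0441] jaw 99.92 tilt z [ 2.9e-03 -6.0e-04 -1.0e+00] F [-5.9 -0.3 17.2] gap 0.0396
to go tool-frame mm [-0.2 -0.6 -0.1] wz frac 0.0001 deg 0.0
```

View pics/end.png

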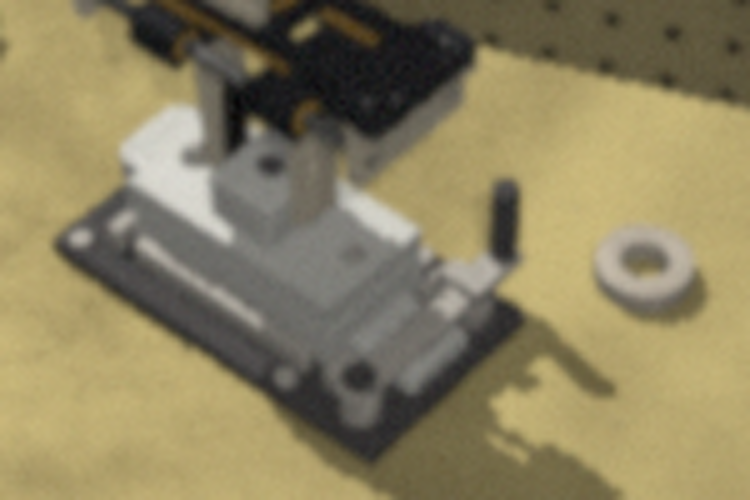

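The halves meet with no gap, noses aligned at crop (150,140). The latch knob is in the catch at (503,220) and the ring is undisturbed. Handing in.

```bash
python3 -c "
from h import *; print(bot.job_done(), status.get_obs()['ft_force'], status.get_obs()['clock'])"
```

```text
the job is handed in; nothing more can be done
the job is handed in; nothing more can be done
```

I closed the latch, then set the grey upper half on the dowels nose over nose and pressed it flush. I handed the job in still gripping and pressing, at about 19.5 s.

**Latch:** I pinched the knob and swung it to its stop. It stopped at (0.471, 0.110), against (0.4716, 0.109) predicted from the lower-half fit, and the push rose to about 6 N without further motion. The last picture shows the arm still across the foot.

**Halves:** the plate stopped at reported z 0.0441 (0.0442 expected for flush). It stayed there when the push was eased from about 22 N to 17 N. The last picture shows no gap.

**Checks that failed or disagreed:**
- **First grasp:** it closed on air just above the grip block. The pictures showed the fingertips about 18–20 mm higher than the reported TCP. I reopened, went lower and gripped, with a gap of 39.6 mm on the 40 mm block.
- **Camera fits:** an early brightness fit of the lower half failed and was replaced. The two cameras' final fits differed by about 2 mm and 0.01 rad, and I used their mean.
- **Side force:** about 6 N remained in x at the end.
- **Bystanders:** the ring looks untouched in the last picture. The punch and cap nut were outside it; I kept the arm clear of both but did not check them again at the end.

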